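Move the lift-off lid to the tea bin

ROBOT

A 6-joint arm with a two-finger parallel gripper is mounted at the origin on a cart in front of the work surface, level with it; the furniture and walls round the work are solid. World frame = base frame: x ahead of the robot, y to its left, z up, the work surface at z = 0. Lengths are in mm, angles in rad, forces in N, time in s.
With the tool pointing down it reaches from about 275 to 750 mm from the base axis. Payload 10.2 kg.
Tool frame: the origin (TCP) lies midway between the tips of the shut fingers; the grasp point (between the pads) lies 19 mm behind it (ctrl.grasp_offset is the distance from the TCP to the grasp point, in mm); z points along the fingers, y is the line along which they close (so a half turn about z gives the same grasp; the last joint's range is limited). The gripper opens to 85 mm and grips with 20 to 120 N. Pads are 22 mm wide; open, the fingers measure 114 mm over their backs; the gripper's body (76 mm by 85 mm) begins 54 mm behind the grasp point. The pads swing forward as they close: fully open they stand 13 mm farther back than shut.
Start: joints at [0.983, 0.313, 1.498, -0, 1.331, -0.223], TCP at [187.313, 490.454, 210.794] pointing down, gripper open.
Joint ranges: [-2.94, 2.94], [-0.97, 2.17], [0.19, 2.56], [-1.23, 4.37], [0.02, 3.11], [-2.88, 2.88]. Speed limits (rad/s): [2.39, 2.39, 3.01, 3.14, 3.14, 3.14].

INTERFACE

Orientations are given as a unit quaternion [w, x, y, z].
In Python, from rig import ctrl, viewer, models gives the robot as it stands. The module is installed in compiled form; this text tells all that it offers.
- The arm moves only by the shell command python3 -m pendant 'ROWS' [OPENING] [FORCE]. ROWS is text: rows parted by semicolons, each of 4 numbers parted by spaces: the shift along the tool's x, y, z in m, then the turn about the tool's z in rad. In form: x y z yaw; .... A call has 1 to 10 rows; each row shifts and turns the commanded pose from where the row before left it, along the tool's axes as they then stand; what a row does not reach is not made up. A row lasts 1/8 s, in which the tool goes at most 62.5 mm and 10.7 degrees, less where a joint would pass 70% of its speed; a pose out of reach is approached as far as the arm can. A call is refused whole if a number of a shift passes 0.0625 or a number of a turn 0.188, either way. A call with a gripper value outside its range is refused whole. OPENING is the opening, from 0 (shut) to 1 (fully open), set as the call begins (- or left out, the last holds). The fingers move at their own pace and stop on an object; FORCE is the grip in N (left out, the last holds). Time passes only in rows, so rows that do not move let the fingers close. It gives the time, the measured TCP pose, the force, the opening and the grip force at its end, in the units of the state.
- ctrl.sense(): the state, without advancing time (a new reading comes with each control period).
- viewer.capture(name): name is "scene" or "top"; returns a dict with "color" (420x560x3 uint8, red, green, blue), "vertical_fov" (degrees; the focal length in pixels is half the picture's height over the tangent of half this angle, whatever the lens; pixels are square), "cx", "cy" (the principal point, pixels), "pose" (4x4, takes a point from camera to world coordinates). Camera axes: x right, y down, z forward; pixel columns grow to the right and rows downward; lengths in mm; the calibration is good to about 2 mm. A picture is of the moment at which its call begins. There is no depth.
- ctrl.finish_job(): hands the job in; it is judged then, once.
Trained networks look in the newest picture that a camera, given by its name, has taken for a name from the list of things; names that differ only in an ending like _2 or _b are one class to them, and where a whole thing is asked for, a point or a joint stands for the part that bears it (a point fixed in the world has none). Each returns a list of dicts, best first, with "p" (0 to 1); they miss things now and then, are a little off and sometimes report something else, mostly with a low value. They report only what shows in the picture. A call takes as long as a camera call.
- models.boxes_of(camera, query): "at" ([x, y, z] in mm, in world coordinates, good to about 4 mm: the middle of the surface that is visible of it).
The state is a dict: "time_s": time; "joints": joint angles; "dq": joint speeds; "tau": joint torques, N m; "eef_pos": TCP position; "ee_rot": TCP orientation; "force": force on the tool from outside, world axes, zero at the start; "wrist_torque": the same for the moment, N m; "grip_width": opening from 0.0 (shut) to 1.0 (fully open); "grip_force": force on a finger pad.
Only numpy, scipy, OpenCV 4.12 (cv2) and the standard library are available. Lean on these libraries where they do the work, as an engineer would, in place of code of your own. Each camera call takes 0.05 s, during which the arm holds its last target. There are 200 camera calls.

TASK

The bin with the tea caddies in it has been left uncovered. Draw back the sprung hinge pin of the wooden lid on the empty bin, lift that lid off, and hang it on the tea bin: stub pin down in the slotted plate, lid flat on the rim, and the sprung pin fully out through the eye. Do it gently by feel, because the hinge plates are thin and bend at 40 N; leave the other things where they stand.

Things in the scene. Friction and masses are not known exactly. Their poses are not given: they have to be found in the camera images.
- bin_a: Empty white metal bin, 140 (x) x 190 (y) x 110 mm, that wears the lid at the start. Origin: centre of its underside; x to its rear, y along the hinge, z up. A steel hinge rail along its rear edge carries a slotted plate (+y end) and an eye plate (-y end); hinge axis at x = +58, z = 126 mm. The plates bend if the lid presses on the bin with more than 40 N.
- slot_a (a point): Where the stub pin rests in bin_a's slotted plate, on the hinge axis, mid plate: x = +58, y = +79, z = 126 mm in the bin. Plate 5 mm thick, inner face at y = +76.5 mm. The slot is 10 mm wide in x, floor 5 mm below this point, open at the top, straight-sided up to 14 mm above this point.
- horns_a (a point): Top of the two guide horns on bin_a's slotted plate, mid way between them, 38 mm above slot_a. From 14 mm above slot_a the slot widens between the horns, 25 deg to each side, to about 32 mm at the top.
- eye_a (a point): Centre of the closed 10 x 10 mm eye in bin_a's eye plate, on the hinge axis: x = +58, y = -79, z = 126 mm in the bin. Plate 5 mm thick, inner face at y = -76.5 mm, top edge 8 mm above this point. The lid's wood, 128 mm wide near the hinge, passes over this plate only when held 25 mm or more above its hung height.
- bin_b: The tea bin: same bin, frame, sizes and hinge rail as bin_a, but with three round tea caddies inside (below the rim) and no lid at the start. Its rail is screwed on through slots and sits anywhere up to 8 mm to either side, along y, of the place it has on bin_a, so its plates must be felt for along y; in x and z it is exact.
- lid: Wooden lid 188 (y) x 148 mm, 9 mm thick, 0.2 to 0.35 kg with its pin. Origin: on its underside; hung, it is at x = 0, z = 110 mm in the bin, axes along the bin's, y within 1.5 mm of the rail's middle. Hinge axis at x = +58, z = +16 mm. At the axis' +y end a 28 mm washer has its outer face at y = +75 mm. At the -y end a 14 mm thick tube, whence the sprung pin comes, ends at y = -75 mm.
- stub_tip (a point): Round end of the lid's fixed stub pin, 7 mm thick, which stands out 10 mm beyond the washer and drops into the slot: x = +58, y = +85, z = +16 mm in the lid.
- pin (a joint): Sprung hinge pin, 7 mm thick, sliding along the lid's y. 0 = fully out; 0.012 m = drawn to its hard stop, tip 2 mm inside the tube. Grows as the knob is pulled to +y. The spring pushes it out: 5 N at 0, 9 N at 0.008, 11 N at the stop. On a hung lid it clears the eye plate from about 0.008 m. It can be drawn only while the washer bears on the slotted plate; off the bin the spring keeps it at 0.
- knob (a point): Centre of the black pull knob on the pin: a block 24 (x) x 16 (y) x 30 mm high, to be pinched on its two y faces from above. In the lid's frame at x = +58, y = -5 mm (pin fully out), z = +45 mm; it moves with the pin.
- pin_tip (a point): The round tip of the sprung pin, in the lid's frame at x = +58, y = -85 mm (pin fully out), z = +16 mm.
- tealight_1: bystander: tealight, 39 mm across, 19 mm high, beside the bins on the right
- espresso_cup_3: bystander: small cup, 58 mm across, 56 mm high, at the right
- ramekin_1: bystander: white ramekin, 70 mm across, 40 mm high, behind the bins
- ramekin_2: bystander: white ramekin, 70 mm across, 40 mm high, behind the bins
- mug_left: bystander: mug, 82 mm across, 89 mm high, at the left
- stopper: bystander: bottle stopper, 33 mm across, 52 mm high, between the bins

How it is judged (in metres and radians):
On the way, in this order (a step that is already met when the one before it is completed fails the run):
1. the sprung pin is drawn back while the lid still lies on the empty bin (value of joint pin above 0.007 m and z of lid in the frame of bin_a below 0.116 m), for 0.1 s.
2. the lid is lifted clear of the empty bin's hinge (z of lid in the frame of bin_a above 0.16 m), for 0.1 s.
At the end, for the whole second after the job is handed in: the lid hangs on the tea bin: flat on its rim (within 3 mm and 0.04 rad), within 5 mm of its place in x and 12 mm along the hinge, in line with the bin within 0.05 rad, the sprung pin out to within 2 mm of its full length at the height of the eye (which only a pin through the eye allows), and still (value of joint pin below 0.002 m and z of lid in the frame of bin_b between 0.106 and 0.113 m and x of lid in the frame of bin_b between -0.005 and 0.005 m and y of lid in the frame of bin_b between -0.012 and 0.012 m and z of pin_tip in the frame of bin_b between 0.121 and 0.13 m and angle between lid's own z axis and vertical below 0.04 rad and angle between the y axis of lid and the y axis of bin_b, either way round below 0.05 rad and linear speed of lid below 0.01 m/s); the robot touches nothing.
It fails at once if the lid presses on a bin with more than 40 N (contact force between lid and bin_a above 40 N or contact force between lid and bin_b above 40 N).
It fails at once if a bystander is moved more than 20 mm (distance of any of tealight_1, espresso_cup_3, ramekin_1, ramekin_2, mug_left, stopper from where it was at the start of the episode above 0.02 m).
It also fails if it takes over 70 s, if anything falls off the work surface, if the arm or the gripper's body presses on something with over 40 N, if the wrist force passes 120 N, or if a joint passes its speed limit or range.

## Working session

There is one attempt and no reset: what is moved stays moved. The work goes in short steps, Python scripts to look and compute and a shell command to move; the robot and the scene stay as the last step left them, time stands still between calls to the robot, and variables do not carry over. Pictures are saved under pics/ and viewed, at most 10 in all, crops included, and the job is handed in when it is done.

```bash
mkdir -p pics; python3 - <<'E'
from rig import ctrl, viewer, models
import cv2,numpy as np
for n in("scene","top"):
    c=viewer.capture(n); cv2.imwrite(f"pics/{n}0.png",c["color"][:,:,::-1]); print(n,c["vertical_fov"],c["cx"],c["cy"],np.round(c["pose"],3).tolist())
    for q in("bin_a","lid","knob","slot_a","eye_a","horns_a","stub_tip","pin_tip","stopper"):
        try: print(q,[(np.round(d["at"]).tolist(),round(d["p"],2)) for d in models.boxes_of(n,q)][:4])
        except Exception as e: print(q,e)
print(ctrl.sense(),ctrl.grasp_offset)
E
```

```text
scene 44.379520882217314 281.5647011600399 208.85755869312715 [[0.764, -0.535, 0.361, -65.118], [-0.645, -0.641, 0.415, -711.995], [0.009, -0.55, -0.835, 1551.509], [0.0, 0.0, 0.0, 1.0]]
bin_a [([432.0, 101.0, 68.0], 0.97), ([455.0, -161.0, 83.0], 0.7)]
lid [([448.0, 186.0, 121.0], 0.92)]
knob [([513.0, 179.0, 155.0], 0.59)]
slot_a [([431.0, 96.0, 68.0], 0.82), ([635.0, 456.0, 52.0], 0.22)]
eye_a [([430.0, 104.0, 69.0], 0.96), ([626.0, -206.0, 21.0], 0.52)]
horns_a [([426.0, 99.0, 67.0], 0.61)]
stub_tip [([442.0, 184.0, 119.0], 0.57)]
pin_tip [([434.0, 97.0, 70.0], 0.5)]
stopper [([570.0, 0.0, 28.0], 0.5)]
top 56.273713457745295 276.9963660519932 206.55529542895368 [[-0.02, -0.982, 0.189, 318.324], [-1.0, 0.019, -0.008, -6.344], [0.005, -0.189, -0.982, 1304.918], [0.0, 0.0, 0.0, 1.0]]
bin_a [([459.0, -156.0, 81.0], 0.75), ([491.0, 106.0, 106.0], 0.72)]
lid []
knob [([507.0, 181.0, 157.0], 0.64), ([495.0, 108.0, 105.0], 0.57), ([458.0, -154.0, 84.0], 0.53), ([576.0, -506.0, 25.0], 0.35)]
slot_a [([493.0, 108.0, 105.0], 0.66)]
eye_a [([490.0, 103.0, 106.0], 0.62)]
horns_a [([493.0, 107.0, 105.0], 0.61)]
stub_tip [([451.0, 188.0, 119.0], 0.6), ([492.0, 107.0, 106.0], 0.53)]
pin_tip []
stopper [([569.0, -2.0, 28.0], 0.4)]
{'time_s': 1.0, 'joints': array([ 9.82584762e-01,  3.12926524e-01,  1.49767219e+00,  3.32431511e-05,
        1.33099769e+00, -2.23391542e-01]), 'dq': array([ 0.00073356,  0.00088006, -0.00170692, -0.00086783, -0.00068463,
        0.00081965]), 'tau': array([-6.97791324e-05, -4.12162614e+01, -2.59895200e+01, -1.79555373e-04,
        4.96667872e-04, -1.02695606e-05]), 'eef_pos': array([187.31995772, 490.46592842, 210.79107654]), 'ee_rot': array([-1.55752541e-05,  1.81404008e-01,  9.83408657e-01,  4.65003375e-06]), 'force': array([-0.10649548, -0.35256035, -0.39731207]), 'wrist_torque': array([ 0.00708914, -0.00551257, -0.03608958]), 'grip_force': 0.0, 'grip_width': 1.0016849415089768} 18.700000000000003
```

```bash
python3 - <<'E'
import cv2
a=cv2.imread("pics/top0.png")
cv2.imwrite("pics/top0z.png",cv2.resize(a[100:310,130:410],None,fx=2.85,fy=2.85,interpolation=cv2.INTER_CUBIC))
a=cv2.imread("pics/scene0.png")
cv2.imwrite("pics/scene0z.png",cv2.resize(a,None,fx=1.4,fy=1.4,interpolation=cv2.INTER_CUBIC))
E
```

```text
(no output)
```

View pics/top0z.png

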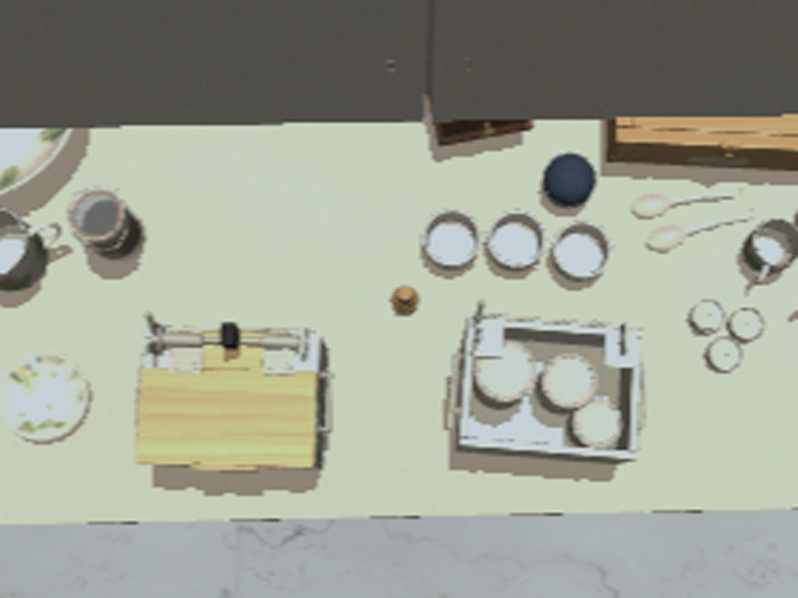

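View pics/scene0z.png

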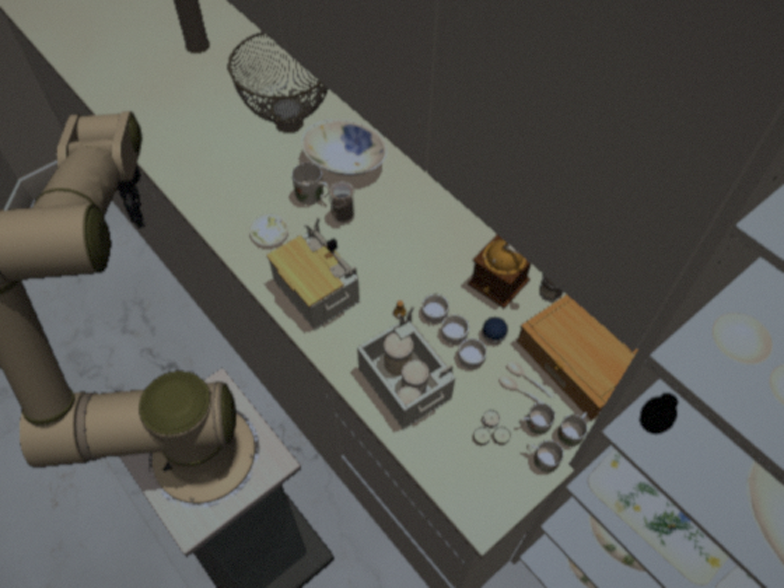

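The top view shows the lidded bin_a at left (tube from zoom pixel (155,342) to (303,340), knob at (230,335)). The open tea bin is at right, with near corners at (459,447) and (636,459). In both, x points away from the robot and the horns are at the +y (left) end. Next I need finer crops.

```bash
python3 - <<'E'
import cv2,numpy as np
R=lambda im:cv2.resize(im,None,fx=5,fy=5,interpolation=cv2.INTER_CUBIC)
t=cv2.imread("pics/top0.png"); s=cv2.imread("pics/scene0.png")
def grid(im,x0,y0):
    im=R(im)
    for k in range(0,80,10):
        cv2.putText(im,str(x0+k),(k*5,8),0,.3,(0,0,255)); cv2.line(im,(k*5+2,10),(k*5+2,16),(0,0,255))
        cv2.putText(im,str(y0+k),(0,k*5+6),0,.3,(0,0,255)); cv2.line(im,(20,k*5+2),(26,k*5+2),(0,0,255))
    return im
f=lambda im,x,y:grid(im[y:y+80,x:x+80],x,y)
cv2.imwrite("pics/topc.png",np.hstack([f(t,172,200),f(t,284,200)]))
cv2.imwrite("pics/scenec.png",np.hstack([f(s,185,153),f(s,250,225)]))
E
```

```text
(no output)
```

View pics/topc.png

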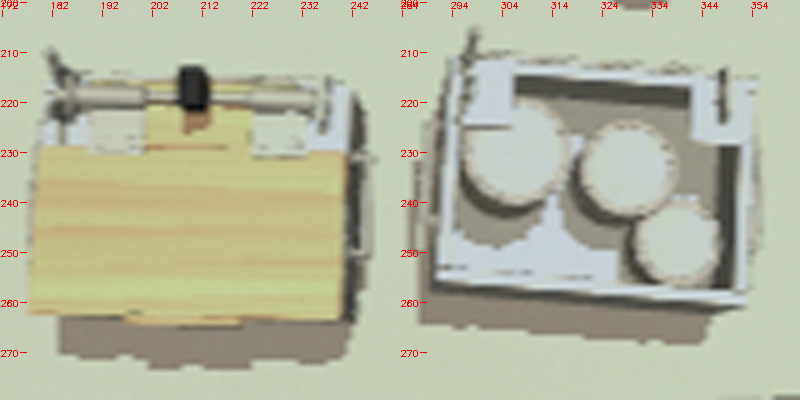

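View pics/scenec.png

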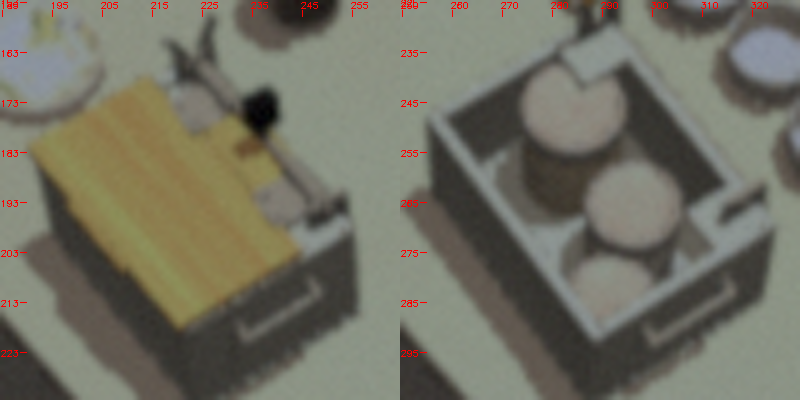

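The top crop shows lid corners at (28,312) and (343,320) and the knob at (193,89). The tea bin rim corners are at (437,279), (745,302), (757,80) and (455,57). The scene crop shows the same rim at (430,112), (597,338), (772,226) and (615,27), and the lid at (32,147), (180,328) with the knob at (260,108).

```bash
cat > h.py <<'E'
from rig import ctrl, viewer, models
import numpy as np
from scipy.spatial.transform import Rotation as Ro
from scipy.optimize import least_squares
def proj(c,P):
    M=np.linalg.inv(np.array(c["pose"])); q=np.asarray(P)@M[:3,:3].T+M[:3,3]
    f=210/np.tan(np.radians(c["vertical_fov"]/2)); return np.c_[c["cx"]+f*q[:,0]/q[:,2],c["cy"]+f*q[:,1]/q[:,2]]
def W(p,P):
    P=np.asarray(P,float);c,s=np.cos(p[2]),np.sin(p[2]); return np.c_[p[0]+c*P[:,0]-s*P[:,1],p[1]+s*P[:,0]+c*P[:,1],P[:,2]]
def tool(): # pos, yaw of tool y minus 90deg, R
    s=ctrl.sense(); q=s["ee_rot"]; R=Ro.from_quat([q[1],q[2],q[3],q[0]]).as_matrix()
    return s,s["eef_pos"],np.arctan2(-R[0,1],R[1,1]),R
def go(target,yaw):
    s,p,y,R=tool(); dy=(yaw-y+np.pi/2)%np.pi-np.pi/2
    c,sn=np.cos(dy),np.sin(dy); R2=np.array([[c,-sn,0],[sn,c,0],[0,0,1]])@R
    print("tool yaw turn",round(-dy,4),"shift after turn (m)",np.round(R2.T@(np.array(target)-p)/1000,4), "now",np.round(p,1),round(y,4),"F",np.round(s["force"],1),"gw",round(s["grip_width"],3),round(s["grip_force"],1),"t",round(s["time_s"],2))
E
python3 - <<'E'
from h import *
ct=viewer.capture("top"); cs=viewer.capture("scene")
T=lambda a,x0,y0:np.array([[x0+(u-2)/5,y0+(v-2)/5] for u,v in a])
def fit(name,Pt,ot,Ps,os_,x0):
    r=lambda p:np.r_[proj(ct,W(p,Pt))-ot,proj(cs,W(p,Ps))-os_].ravel()
    for nm,rr in (("both",r),("top",lambda p:(proj(ct,W(p,Pt))-ot).ravel()),("scene",lambda p:(proj(cs,W(p,Ps))-os_).ravel())):
        q=least_squares(rr,x0,x_scale=[1,1,.01]); print(name,nm,np.round(q.x,4),np.round(q.fun,1).tolist())
rim=[(-70,95,110),(-70,-95,110),(70,-95,110),(70,95,110)]
fit("b",rim,T([(37,279),(345,302),(357,80),(55,57)],284,200),rim,T([(30,112),(197,338),(372,226),(215,27)],250,225),[450,-150,0])
L=[(-74,94,119),(-74,-94,119),(58,-5,170)]
fit("lid",L,T([(28,312),(343,320),(193,84)],172,200),[(-74,94,119),(-74,-94,119),(58,-5,155)],T([(32,147),(180,328),(260,110)],185,153),[450,180,0])
E
```

```text
b both [ 4.565956e+02 -1.562913e+02 -1.112000e-01] [-0.6, -0.2, 0.5, 1.0, 0.5, -0.1, -0.4, -1.1, -0.5, 0.7, -0.4, 1.4, 1.8, 0.7, -1.3, -3.0]
b top [ 4.563124e+02 -1.563066e+02 -1.003000e-01] [-0.4, 0.3, 0.7, 0.7, 0.3, -0.4, -0.7, -0.7]
b scene [ 4.569781e+02 -1.562343e+02 -1.243000e-01] [-0.2, 0.2, -0.8, 1.3, 1.7, 1.1, -0.8, -3.0]
lid both [ 4.538065e+02  1.891389e+02 -4.340000e-02] [-0.3, -0.1, -0.5, -0.3, -0.6, -0.1, -0.7, 0.2, 0.3, 0.7, 1.0, 1.0]
lid top [ 4.532916e+02  1.877177e+02 -4.580000e-02] [0.1, -0.1, -0.1, -0.0, -0.0, 0.1]
lid scene [ 4.548652e+02  1.917910e+02 -3.940000e-02] [-1.0, -0.3, 0.2, -0.0, 0.7, 0.3]
```

```bash
python3 - <<'E'
from h import *
import cv2
from scipy.ndimage import map_coordinates, gaussian_filter1d
def edges(c,segs,p,trim):
    g=c["color"].astype(float).mean(2); out=[]
    for a,b in segs:
        A,B=proj(c,W(p,[a,b])); d=(B-A)/np.linalg.norm(B-A); n=np.array([-d[1],d[0]])
        ts=np.linspace(trim,1-trim,40); k=np.arange(-3.5,3.51,.1)
        P=(A+np.outer(ts,B-A))[:,None]+k[None,:,None]*n
        I=gaussian_filter1d(map_coordinates(g,[P[...,1],P[...,0]],order=1),5,axis=1)
        G=np.abs(np.gradient(I,axis=1))[:,5:-5]; o=k[5:-5][G.argmax(1)]
        out.append((o,ts))
    return out
C={"top":viewer.capture("top"),"scene":viewer.capture("scene")}
def run(name,segs,p):
    p=np.array(p,float)
    for it in range(4):
        J=[];r=[];lab=[]
        for cam,ss in segs.items():
            for s,(o,ts) in zip(ss,edges(C[cam],ss,p,.12)):
                m=np.median(o); ok=np.abs(o-np.polyval(np.polyfit(ts,o,1),ts))<.8
                f=np.polyfit(ts[ok],o[ok],1); e=np.polyval(f,[.12,.88])
                def off(pp):
                    A,B=proj(C[cam],W(p,s)); d=(B-A)/np.linalg.norm(B-A); n=np.array([-d[1],d[0]])
                    A2,B2=proj(C[cam],W(pp,s)); return np.array([(A2-A)@n*.88+(B2-B)@n*.12,(A2-A)@n*.12+(B2-B)@n*.88])
                J.append(np.array([off(p+h)/h.sum() for h in (np.array([1,0,0]),np.array([0,1,0]),np.array([0,0,.01]))]).T); r.append(e); lab.append((cam,ok.sum(),np.round(e,2).tolist()))
        J=np.vstack(J); r=np.hstack(r)
        f=lambda x:J@x-r
        p=p+least_squares(f,[0,0,0],x_scale=[1,1,.01],loss="soft_l1",f_scale=.3).x
    print(name,np.round(p,4)); print(lab)
nl,nr,fr,fl=(-70,95,110),(-70,-95,110),(70,-95,110),(70,95,110)
run("b",{"top":[(nl,nr),(nr,fr),(fl,fr)],"scene":[(nl,nr),(nr,fr)]},[456.4,-156.3,-.105])
a,b=(-74,94,119),(-74,-94,119)
run("lid",{"top":[((-74,94,119),(-74,-94,119)),((-74,-94,119),(10,-94,119)),((-74,94,119),(10,94,119))],"scene":[(b,(10,-94,119)),((-74,94,119),(10,94,119))]},[453.8,189,-.0434])
E
```

```text
b [ 4.562525e+02 -1.484558e+02 -9.830000e-02]
[('top', np.int64(37), [-0.28, -0.33]), ('top', np.int64(31), [-0.68, -0.79]), ('top', np.int64(23), [1.81, 2.87]), ('scene', np.int64(40), [-0.13, -0.05]), ('scene', np.int64(39), [1.6, 1.6])]
lid [ 4.532664e+02  1.935365e+02 -3.610000e-02]
[('top', np.int64(14), [-0.14, 0.14]), ('top', np.int64(40), [1.47, 1.47]), ('top', np.int64(40), [1.09, -0.34]), ('scene', np.int64(37), [-0.1, -0.31]), ('scene', np.int64(30), [-2.22, -1.96])]
```

```bash
python3 -c "
from h import *
go((511.3,181.5,240),-.042)"
```

```text
tool yaw turn -0.3228 shift after turn (m) [-0.3367 -0.2951 -0.0292] now [187.3 490.5 210.8] -0.3648 F [-0.4  0.4 -0. ] gw 1.001 0.0 t 1.2
```

```bash
python3 -m pendant '0 0 -0.029 -0.16; 0 0 0 -0.1628; -0.042 -0.037 0 0; -0.042 -0.037 0 0; -0.042 -0.037 0 0; -0.042 -0.037 0 0; -0.042 -0.037 0 0; -0.042 -0.037 0 0; -0.042 -0.037 0 0; -0.042 -0.036 0 0' 0.6 60; python3 -m pendant '0 0 0 0;0 0 0 0'; python3 - <<'E'
from h import *
go((511.3,181.5,141),-.042)
E
```

```text
time_s: 2.45
eef_pos: [511.8, 180.1, 239.9]
ee_rot: [0.0, 0.021, 1.0, 0.0]
force: [0.3, 0.5, 0.5]
grip_width: 0.598
grip_force: 0.0
time_s: 2.7
eef_pos: [510.3, 181.9, 239.7]
ee_rot: [-0.0, 0.021, 1.0, 0.0]
force: [-0.3, 0.6, 0.4]
grip_width: 0.604
grip_force: 0.0
tool yaw turn -0.0001 shift after turn (m) [-0.0011 -0.0003  0.0987] now [510.3 181.9 239.7] -0.0421 F [-0.3  0.6  0.4] gw 0.604 0.0 t 2.7
```

```bash
python3 -m pendant '-0.001 0 0.04 0;0 0 0.03 0; 0 0 0.02 0;0 0 0.008 0;0 0 0 0;0 0 0 0'; python3 - <<'E'
from h import *
import cv2
go((511.3,181.5,141),-.042)
a=viewer.capture("top")["color"][185:275,165:260,::-1];b=viewer.capture("scene")["color"][150:240,180:275,::-1]
cv2.imwrite("pics/g1.png",cv2.resize(np.hstack([a,b]),None,fx=4.2,fy=4.2,interpolation=cv2.INTER_CUBIC))
E
```

```text
time_s: 3.45
eef_pos: [511.9, 181.9, 142.8]
ee_rot: [0.001, 0.021, 1.0, 0.0]
force: [0.7, -0.3, 1.2]
grip_width: 0.602
grip_force: 0.0
tool yaw turn 0.0005 shift after turn (m) [ 0.0006 -0.0004  0.0018] now [511.9 181.9 142.8] -0.0415 F [ 0.7 -0.3  1.2] gw 0.602 0.0 t 3.45
```

View pics/g1.png

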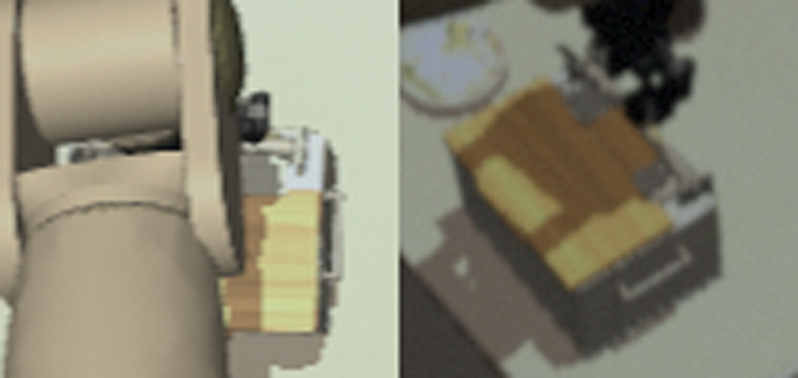

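The images show the gripper straddling the knob, with the arm hiding it from above. I'll close it softly, biased +2 mm in y so that any error goes into the spring.

```bash
python3 -m pendant '0 0.002 0.0015 0;0 0 0 0;0 0 0 0;0 0 0 0;0 0 0 0;0 0 0 0' 0 20; python3 -m pendant '0 0 0 0;0 0 0 0;0 0 0 0;0 0 0 0'; python3 - <<'E'
from h import *
go((511.3,181.5,141),-.042)
E
```

```text
time_s: 4.3
eef_pos: [511.8, 183.6, 140.4]
ee_rot: [0.0, 0.021, 1.0, 0.0]
force: [-1.4, 1.1, 1.9]
grip_width: 0.179
grip_force: 23.0
time_s: 4.8
eef_pos: [511.8, 183.6, 140.4]
ee_rot: [0.0, 0.021, 1.0, 0.0]
force: [-0.3, 0.4, 3.0]
grip_width: 0.18
grip_force: 23.1
tool yaw turn -0.0 shift after turn (m) [ 0.0004 -0.0021 -0.0006] now [511.8 183.6 140.4] -0.042 F [-0.3  0.4  3. ] gw 0.18 23.1 t 4.8
```

```bash
python3 -m pendant '0 0 0 0;0 0 0 0;0 0.001 0 0;0 0.001 0 0;0 0 0 0;0 0 0 0' 0 90; python3 -m pendant '0 0.001 0 0;0 0.001 0 0;0 0 0 0;0 0 0 0';python3 -m pendant '0 0.001 0 0;0 0.001 0 0;0 0 0 0;0 0 0 0'
```

```text
time_s: 5.55
eef_pos: [511.9, 184.6, 140.7]
ee_rot: [0.0, 0.021, 1.0, -0.001]
force: [-0.4, -5.5, 6.2]
grip_width: 0.152
grip_force: 89.1
time_s: 6.05
eef_pos: [512.0, 186.4, 140.7]
ee_rot: [0.0, 0.021, 1.0, -0.001]
force: [-1.3, -6.1, 6.5]
grip_width: 0.154
grip_force: 89.2
time_s: 6.55
eef_pos: [512.1, 188.3, 140.6]
ee_rot: [0.0, 0.021, 1.0, -0.001]
force: [-1.8, -6.2, 5.9]
grip_width: 0.154
grip_force: 89.2
```

```bash
python3 -m pendant '0 0.001 0 0;0 0.001 0 0;0 0.001 0 0;0 0 0 0;0 0 0 0'; python3 -m pendant '0 0.001 0 0;0 0.001 0 0;0 0 0 0;0 0 0 0'
```

```text
time_s: 7.18
eef_pos: [512.2, 191.0, 140.7]
ee_rot: [-0.0, 0.021, 1.0, -0.002]
force: [-1.5, -8.5, 6.8]
grip_width: 0.151
grip_force: 89.2
time_s: 7.68
eef_pos: [512.3, 192.8, 140.7]
ee_rot: [-0.0, 0.021, 1.0, -0.002]
force: [-2.9, -8.5, 8.0]
grip_width: 0.148
grip_force: 89.3
```

```bash
python3 -m pendant '0 0.001 0 0;0 0.0005 0 0;0 0 0 0;0 0 0 0;0 0 0 0'
```

```text
time_s: 8.3
eef_pos: [512.3, 194.2, 140.7]
ee_rot: [-0.0, 0.021, 1.0, -0.002]
force: [-2.5, -10.0, 8.0]
grip_width: 0.152
grip_force: 89.3
```

```bash
python3 -m pendant '0 0 -0.001 0;0 0 -0.001 0;0 0 -0.002 0;0 0 0 0;0 0 0 0'; python3 -m pendant '0 0 -0.002 0;0 0 -0.002 0;0 0 -0.002 0;0 0 0 0;0 0 0 0'
```

```text
time_s: 8.93
eef_pos: [511.7, 193.8, 142.9]
ee_rot: [-0.001, 0.021, 1.0, -0.002]
force: [0.4, -10.0, -4.3]
grip_width: 0.152
grip_force: 88.2
time_s: 9.55
eef_pos: [511.3, 193.7, 148.4]
ee_rot: [-0.002, 0.021, 1.0, -0.003]
force: [-0.7, -9.4, -7.6]
grip_width: 0.153
grip_force: 88.4
```

```bash
python3 -m pendant '0 0 -0.003 0;0 0 -0.003 0;0 0 -0.003 0;0 0 -0.003 0;0 0 0 0;0 0 0 0'; python3 -m pendant '0 0 -0.004 0;0 0 -0.004 0;0 0 -0.004 0;0 0 -0.004 0;0 0 0 0;0 0 0 0'
```

```text
time_s: 10.3
eef_pos: [511.1, 193.7, 160.3]
ee_rot: [-0.002, 0.021, 1.0, -0.003]
force: [-1.0, -9.5, -7.4]
grip_width: 0.153
grip_force: 88.5
time_s: 11.05
eef_pos: [511.5, 193.8, 176.6]
ee_rot: [-0.002, 0.021, 1.0, -0.003]
force: [-0.8, -10.0, -5.8]
grip_width: 0.15
grip_force: 88.7
```

```bash
python3 -m pendant '0 -0.003 0 0;0 -0.003 0 0;0 -0.003 0 0;0 -0.003 0 0;0 -0.003 0 0;0 0 0 0;0 0 0 0;0 0 0 0'; python3 -m pendant '0 0 -0.01 0;0 0 -0.02 0;0 0 -0.03 0;0 0 -0.03 0;0 0 0 0;0 0 0 0'; python3 - <<'E'
from h import *
import cv2
go((511.3,181.5,141),-.098)
a=viewer.capture("top")["color"][185:275,165:260,::-1];b=viewer.capture("scene")["color"][130:220,180:275,::-1]
cv2.imwrite("pics/g2.png",cv2.resize(np.hstack([a,b]),None,fx=4.2,fy=4.2,interpolation=cv2.INTER_CUBIC))
E
```

```text
time_s: 12.05
eef_pos: [511.6, 181.2, 178.3]
ee_rot: [0.0, 0.021, 1.0, 0.0]
force: [-0.4, -0.7, -2.6]
grip_width: 0.147
grip_force: 89.0
time_s: 12.8
eef_pos: [511.2, 181.0, 267.3]
ee_rot: [-0.001, 0.021, 1.0, -0.0]
force: [-0.7, 0.6, -1.6]
grip_width: 0.156
grip_force: 89.0
tool yaw turn 0.056 shift after turn (m) [-0.0002  0.0005  0.1263] now [511.2 181.  267.3] -0.042 F [-0.7  0.6 -1.6] gw 0.156 89.0 t 12.8
```

View pics/g2.png

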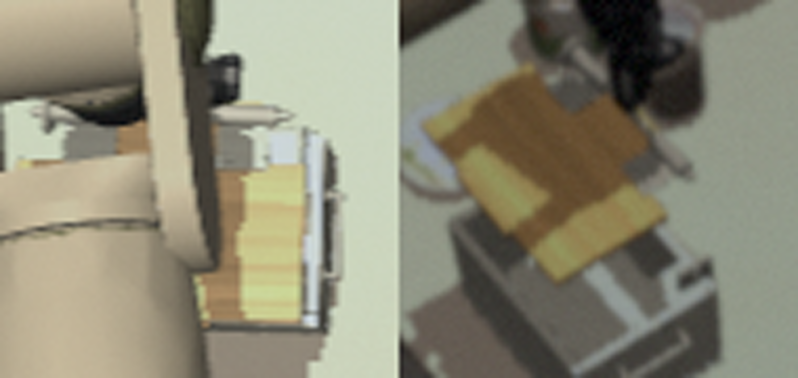

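```bash
python3 - <<'E'
from h import *
c=viewer.capture("scene")
ob=np.array([[185.5,160.5],[217.1,197.1]])
for pitch in (-.06,-.03,0,.03,.06):
  # rotate about hinge axis; pitch>0 front droops
  P=[]
  for y in (94,-94):
    dx,dz=-74-58,9-45
    P.append((58+dx*np.cos(pitch)-dz*np.sin(pitch)*-1*0, y, 110+126.7+45+dz+dx*np.sin(pitch)))
  off=W([0,0,-.042],[(58,-5,0)])[0]
  q=proj(c,W([511.2-off[0],181.0-off[1],-.042],P)); print(pitch,np.round(q-ob,1).tolist())
s,p,y,R=tool()
t=W([456.3,-156.3,-.098],[(58,-5,0),(58,-15,0)]); print(t)
go((t[1][0],t[1][1],267),-.098)
E
```

```text
-0.06 [[-0.9, -2.9], [0.0, -1.5]]
-0.03 [[-0.8, -2.1], [0.1, -0.7]]
0 [[-0.6, -1.3], [0.2, 0.0]]
0.03 [[-0.5, -0.5], [0.4, 0.7]]
0.06 [[-0.2, 0.2], [0.5, 1.4]]
[[ 513.53249078 -166.95091539    0.        ]
 [ 512.55405868 -176.90293381    0.        ]]
tool yaw turn 0.056 shift after turn (m) [-3.630e-02 -3.561e-01  2.000e-04] now [511.3 181.  267.2] -0.042 F [-0.3  1.  -1. ] gw 0.155 89.0 t 12.95
```

```bash
python3 -m pendant '0 -0.015 0 0.028;-0.004 -0.03 0 0.028;-0.004 -0.04 0 0;-0.004 -0.04 0 0;-0.004 -0.04 0 0;-0.004 -0.04 0 0;-0.004 -0.04 0 0;-0.004 -0.04 0 0;-0.004 -0.03 0 0;-0.004 -0.02 0 0'; python3 -m pendant '0 -0.014 0 0;0 -0.007 0 0; 0 0 0 0;0 0 0 0'; python3 - <<'E'
from h import *
import cv2
go((512.6,-176.9,171),-.098)
a=viewer.capture("top")["color"][185:275,275:370,::-1];b=viewer.capture("scene")["color"][200:290,240:335,::-1]
cv2.imwrite("pics/g3.png",cv2.resize(np.hstack([a,b]),None,fx=4.2,fy=4.2,interpolation=cv2.INTER_CUBIC))
E
```

```text
time_s: 14.2
eef_pos: [515.8, -157.7, 268.0]
ee_rot: [-0.0, 0.05, 0.999, 0.0]
force: [0.8, 0.5, -2.5]
grip_width: 0.15
grip_force: 89.1
time_s: 14.7
eef_pos: [514.4, -176.1, 268.4]
ee_rot: [0.0, 0.049, 0.999, 0.0]
force: [-0.4, -0.1, -2.4]
grip_width: 0.153
grip_force: 89.1
tool yaw turn 0.0008 shift after turn (m) [ 0.0017 -0.001   0.0974] now [ 514.4 -176.1  268.4] -0.0972 F [-0.4 -0.1 -2.4] gw 0.153 89.1 t 14.7
```

View pics/g3.png

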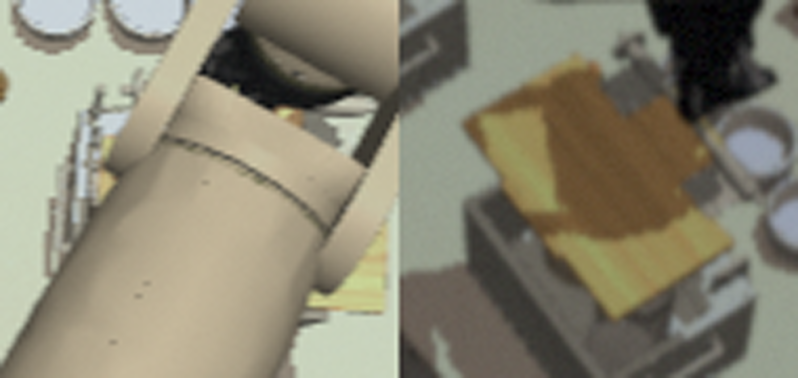

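The lid is held level above the tea bin, and its stub is near the horns at (630,45) in the scene half. I'll descend with force checks.

```bash
python3 -m pendant '0.0017 -0.001 0.02 0.0008;0 0 0.03 0;0 0 0.02 0;0 0 0.01 0;0 0 0 0;0 0 0 0'; python3 -m pendant '0 0 0.004 0;0 0 0.004 0;0 0 0.004 0;0 0 0.004 0;0 0 0 0;0 0 0 0'; python3 -c "
from h import *
go((512.6,-176.9,170.6),-.098)"
```

```text
time_s: 15.55
eef_pos: [512.9, -177.7, 189.2]
ee_rot: [0.001, 0.049, 0.999, -0.0]
force: [0.6, 0.5, -1.2]
grip_width: 0.149
grip_force: 89.0
time_s: 16.3
eef_pos: [512.5, -177.6, 172.4]
ee_rot: [0.0, 0.049, 0.999, -0.0]
force: [0.4, -0.3, -1.7]
grip_width: 0.153
grip_force: 89.0
tool yaw turn -0.0007 shift after turn (m) [0.     0.0007 0.0018] now [ 512.5 -177.6  172.4] -0.0987 F [ 0.4 -0.3 -1.7] gw 0.153 89.0 t 16.3
```

```bash
for i in 1; do :; done; python3 -m pendant '0 0.002 0 0;0 0.002 0 0;0 0 0 0;0 0 0 0'|grep -E 'eef|force'; python3 -m pendant '0 0.002 0 0;0 0.002 0 0;0 0 0 0;0 0 0 0'|grep -E 'eef|force';  python3 -m pendant '0 0.002 0 0;0 0.001 0 0;0 0 0 0;0 0 0 0'|grep -E 'eef|force'
```

```text
eef_pos: [512.9, -173.6, 172.3]
force: [-0.0, 0.1, -1.6]
grip_force: 89.0
eef_pos: [513.3, -169.6, 172.3]
force: [0.8, -0.2, -2.1]
grip_force: 89.0
eef_pos: [513.6, -166.7, 172.3]
force: [0.2, 0.3, -1.8]
grip_force: 89.0
```

```bash
python3 -m pendant '0 0.001 0 0;0 0.001 0 0;0 0 0 0;0 0 0 0'|grep -E 'eef|force'
```

```text
eef_pos: [513.8, -164.6, 172.3]
force: [0.3, 0.0, -1.8]
grip_force: 89.0
```

```bash
python3 -m pendant '0 0.001 0 0;0 0.001 0 0;0 0 0 0;0 0 0 0'|grep -E 'eef|force'; python3 -m pendant '0 0.001 0 0;0 0.001 0 0;0 0 0 0;0 0 0 0'|grep -E 'eef|force'
```

```text
eef_pos: [514.0, -162.7, 172.3]
force: [-0.0, 0.1, -1.9]
grip_force: 89.0
eef_pos: [514.2, -160.6, 172.3]
force: [-0.7, -0.7, -2.4]
grip_force: 89.1
```

```bash
python3 -m pendant '0 0.001 0 0;0 0.001 0 0;0 0 0 0;0 0 0 0'|grep -E 'eef|force'
```

```text
eef_pos: [514.5, -159.5, 172.7]
force: [-1.3, -4.4, -0.8]
grip_force: 89.3
```

```bash
python3 -m pendant '0 0.001 0 0;0 0.001 0 0;0 0 0 0;0 0 0 0'|grep -E 'eef|force'; python3 -m pendant '0 0.001 0 0;0 0.001 0 0;0 0 0 0;0 0 0 0'|grep -E 'eef|force|rot'
```

```text
eef_pos: [514.7, -157.8, 172.7]
force: [0.1, -5.3, 0.2]
grip_force: 89.3
eef_pos: [514.9, -155.9, 172.8]
ee_rot: [0.0, 0.049, 0.999, -0.001]
force: [-1.1, -7.2, 0.0]
grip_force: 89.3
```

```bash
python3 -m pendant '0 0.001 0 0;0 0.001 0 0;0 0.001 0 0;0 0 0 0;0 0 0 0'|grep -E 'eef|force'; python3 -m pendant '0 0.001 0 0;0 0.001 0 0;0 0.0005 0 0;0 0 0 0;0 0 0 0'|grep -E 'eef|force|rot'; python3 -c "
from h import *
t=W([456.3,-156.3,-.098],[(58,12,0)]);print(t)
go((t[0][0],t[0][1],170.6),-.098)"
```

```text
eef_pos: [515.2, -153.3, 172.9]
force: [-1.6, -7.7, -0.5]
grip_force: 89.4
eef_pos: [515.5, -151.1, 173.0]
ee_rot: [0.001, 0.049, 0.999, -0.002]
force: [-1.8, -9.6, 1.0]
grip_force: 89.4
[[ 515.19582535 -150.03248407    0.        ]]
tool yaw turn -0.001 shift after turn (m) [0.0004 0.001  0.0024] now [ 515.5 -151.1  173. ] -0.099 F [-1.8 -9.6  1. ] gw 0.152 89.4 t 22.05
```

```bash
python3 -m pendant '0 0.001 0 0;0 0 0.002 0;0 0 0.002 0;0 0 0.002 0;0 0 0 0;0 0 0 0'|grep -E 'eef|force'; python3 -m pendant '0 0 0.002 0;0 0 0.002 0;0 0 0 0;0 0 0 0'|grep -E 'eef|force|rot'
```

```text
eef_pos: [515.8, -150.2, 167.3]
force: [-1.2, -9.8, 2.2]
grip_force: 89.6
eef_pos: [515.9, -150.3, 163.4]
ee_rot: [0.001, 0.05, 0.999, -0.002]
force: [-0.9, -9.8, 2.1]
grip_force: 89.6
```

```bash
python3 -m pendant '0 0 0.002 0;0 0 0.001 0;0 0 0 0;0 0 0 0'|grep -E 'eef|force'; python3 -m pendant '0 0 0.001 0;0 0 0.001 0;0 0 0 0;0 0 0 0'|grep -E 'eef|force|rot'
```

```text
eef_pos: [516.0, -150.3, 160.5]
force: [-1.5, -10.1, 2.5]
grip_force: 89.7
eef_pos: [516.0, -150.4, 158.5]
ee_rot: [0.001, 0.05, 0.999, -0.002]
force: [-0.4, -9.9, 3.2]
grip_force: 89.7
```

```bash
python3 -m pendant '0 0 0.001 0;0 0 0.001 0;0 0 0 0;0 0 0 0'|grep -E 'eef|force'; python3 -m pendant '0 0 0.001 0;0 0 0.001 0;0 0 0 0;0 0 0 0'|grep -E 'eef|force|rot'
```

```text
eef_pos: [516.1, -150.4, 156.5]
force: [-0.1, -10.1, 3.9]
grip_force: 89.7
eef_pos: [516.1, -150.4, 154.6]
ee_rot: [0.002, 0.05, 0.999, -0.002]
force: [0.5, -10.1, 3.3]
grip_force: 89.7
```

```bash
python3 -m pendant '0 0 0.001 0;0 0 0.001 0;0 0 0 0;0 0 0 0'|grep -E 'eef|force'
```

```text
eef_pos: [516.2, -150.4, 152.6]
force: [-0.9, -9.6, 4.2]
grip_force: 89.7
```

```bash
python3 -m pendant '0 0 0.001 0;0 0 0.001 0;0 0 0 0;0 0 0 0'|grep -E 'eef|force'; python3 -m pendant '0 0 0.001 0;0 0 0.001 0;0 0 0 0;0 0 0 0'|grep -E 'eef|force|rot'
```

```text
eef_pos: [516.2, -150.4, 150.6]
force: [-0.7, -11.0, 3.1]
grip_force: 89.7
eef_pos: [516.2, -150.4, 148.7]
ee_rot: [0.002, 0.05, 0.999, -0.002]
force: [-1.7, -9.9, 3.5]
grip_force: 89.8
```

```bash
python3 -m pendant '0 0 0.001 0;0 0 0.001 0;0 0 0 0;0 0 0 0'|grep -E 'eef|force'
```

```text
eef_pos: [516.2, -150.4, 146.7]
force: [-0.8, -8.9, 4.3]
grip_force: 89.8
```

```bash
python3 -m pendant '0 0 0.001 0;0 0 0.001 0;0 0 0 0;0 0 0 0'|grep -E 'eef|force'; python3 -m pendant '0 0 0.001 0;0 0 0 0;0 0 0 0'|grep -E 'eef|force|rot'
```

```text
eef_pos: [516.3, -150.4, 144.7]
force: [0.0, -9.4, 3.6]
grip_force: 89.8
eef_pos: [516.3, -150.5, 143.7]
ee_rot: [0.002, 0.05, 0.999, -0.002]
force: [-0.8, -9.8, 3.4]
grip_force: 89.8
```

```bash
python3 -m pendant '0 0 0.001 0;0 0 0 0;0 0 0 0'|grep -E 'eef|force'; python3 -m pendant '0 0 0.001 0;0 0 0 0;0 0 0 0'|grep -E 'eef|force'
```

```text
eef_pos: [516.3, -150.4, 142.7]
force: [-0.4, -10.5, 4.3]
grip_force: 89.8
eef_pos: [516.5, -150.5, 141.8]
force: [0.7, -10.7, 4.4]
grip_force: 89.8
```

```bash
python3 -m pendant '0 0 0.001 0;0 0 0 0;0 0 0 0'|grep -E 'eef|force'
```

```text
eef_pos: [516.6, -150.5, 140.9]
force: [1.5, -10.2, 5.1]
grip_force: 89.9
```

```bash
python3 -m pendant '0 0 0.0005 0;0 0 0 0;0 0 0 0'|grep -E 'eef|force'
```

```text
eef_pos: [516.7, -150.6, 140.7]
force: [1.1, -10.0, 6.5]
grip_force: 90.2
```

```bash
python3 -m pendant '0 0 0.0007 0;0 0 0 0;0 0 0 0'|grep -E 'eef|force'
```

```text
eef_pos: [516.8, -150.7, 140.6]
force: [-1.0, -10.5, 10.9]
grip_force: 90.8
```

```bash
python3 -m pendant '0 0 0.0007 0;0 0 0 0;0 0 0 0'|grep -E 'eef|force'
```

```text
eef_pos: [516.8, -150.9, 140.6]
force: [-2.9, -8.7, 15.9]
grip_force: 91.5
```

```bash
python3 -m pendant '0 -0.001 -0.0007 0;0 -0.001 0 0;0 -0.001 0 0;0 0 0 0;0 0 0 0'|grep -E 'eef|force'; python3 -m pendant '0 -0.001 0 0;0 -0.001 0 0;0 0 0 0;0 0 0 0'|grep -E 'eef|force'
```

```text
eef_pos: [516.5, -153.5, 140.6]
force: [-1.0, -9.6, 12.2]
grip_force: 90.7
eef_pos: [516.3, -155.4, 140.6]
force: [-0.5, -9.1, 11.9]
grip_force: 90.7
```

```bash
python3 -m pendant '0 -0.001 0 0;0 -0.001 0 0;0 0 0 0;0 0 0 0'|grep -E 'eef|force'
```

```text
eef_pos: [516.1, -157.2, 140.7]
force: [-0.3, -7.8, 11.9]
grip_force: 90.7
```

```bash
python3 -m pendant '0 -0.001 0 0;0 -0.001 0 0;0 0 0 0;0 0 0 0'|grep -E 'eef|force'; python3 -m pendant '0 -0.001 0 0;0 0 0 0;0 0 0 0'|grep -E 'eef|force'
```

```text
eef_pos: [515.9, -159.0, 140.6]
force: [-0.4, -5.2, 11.8]
grip_force: 90.7
eef_pos: [515.8, -159.9, 140.6]
force: [-1.1, -6.1, 12.0]
grip_force: 90.8
```

```bash
python3 -m pendant '0 -0.001 0 0;0 0 0 0;0 0 0 0'|grep -E 'eef|force'
```

```text
eef_pos: [515.8, -160.7, 140.6]
force: [-0.1, -4.8, 12.4]
grip_force: 90.8
```

```bash
python3 -m pendant '0 -0.0008 -0.0005 0;0 0 0 0;0 0 0 0'|grep -E 'eef|force'; python3 -m pendant '0 0 0 0;0 0 0 0;0 0 0 0;0 0 0 0' - 20|grep -E 'eef|force'; python3 -m pendant '0 0 0 0;0 0 0 0;0 0 0 0;0 0 0 0;0 0 0 0;0 0 0 0' 0.6|grep -E 'eef|force|width|time'
```

```text
eef_pos: [515.7, -160.7, 140.6]
force: [1.6, -2.2, 9.3]
grip_force: 90.5
eef_pos: [515.7, -160.7, 140.6]
force: [2.0, -1.7, 9.5]
grip_force: 90.5
time_s: 34.92
eef_pos: [514.2, -160.0, 138.6]
force: [0.2, -0.2, -0.5]
grip_width: 0.6
grip_force: 0.0
```

```bash
python3 -m pendant '0 0 -0.01 0;0 0 -0.03 0;0 0 -0.04 0;0 0 -0.05 0;0.03 0.05 -0.02 0;0.03 0.06 0 0;0.03 0.06 0 0;0.03 0.06 0 0;0 0.06 0 0;0 0 0 0'|grep -E 'eef|force'; python3 - <<'E'
from h import *
import cv2
a=viewer.capture("top")["color"][195:275,275:370,::-1];b=viewer.capture("scene")["color"][215:295,240:335,::-1]
cv2.imwrite("pics/g4.png",cv2.resize(np.hstack([a,b]),None,fx=4.2,fy=4.2,interpolation=cv2.INTER_CUBIC))
E
```

```text
eef_pos: [427.7, 130.7, 289.4]
force: [0.3, -0.4, -0.9]
grip_force: 0.0
```

View pics/g4.png

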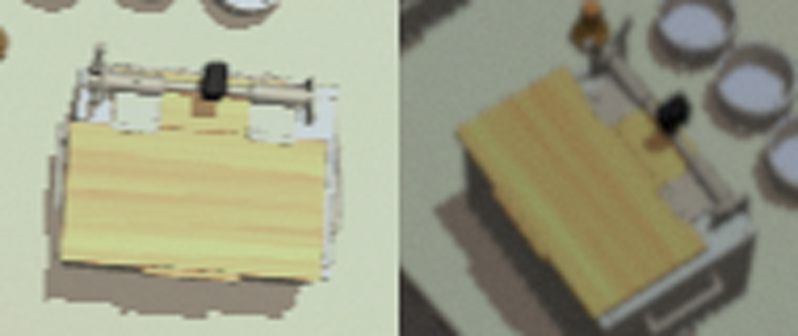

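The lid lies square on the tea bin: stub in the slot at (98,85), tube end meeting the eye plate at (310,97), and the knob at (215,80) in its pin-out position. I'm handing it in.

```bash
python3 -m pendant '0 0 0 0;0 0 0 0;0 0 0 0'|head -1; python3 -c "
from rig import ctrl
print(ctrl.finish_job())"
```

```text
time_s: 36.65
the job is handed in; nothing more can be done
None
```

The lid is hung on the tea bin and the job was handed in at about 37 s, with no verdict returned: by force feel and the last pictures, the stub is in the slot, the lid is flat on the rim and the sprung pin is out through the eye.

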